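# Line up the grey filters as a step series on the light table

## Task

Lay the four loose grey filters into the four empty compartments of the tray so that the row steps in shade from the white reference to the black one: the palest next to white, then each darker one in turn, the darkest next to black. Every filter lies face up and flat on its compartment floor; set them down without dropping them, and leave both references and the other tools where they are.

Things in the scene. Friction and masses are not known exactly. Their poses are not given: they have to be found in the camera images.
- filter_pale: Loose round filter mount, black ring 40 mm in diameter and 16 mm high with straight sides, about 40 g, lying flat on the lit panel; its glass disc (35 mm, seen from above) is pale grey, the lightest of the four filters. Origin: centre of its underside, z up.
- filter_medium: Loose round filter mount, black ring 40 mm in diameter and 16 mm high with straight sides, about 40 g, lying flat on the lit panel; its glass disc (35 mm, seen from above) is medium grey, the second lightest of the four. Origin: centre of its underside, z up.
- filter_dark: Loose round filter mount, black ring 40 mm in diameter and 16 mm high with straight sides, about 40 g, lying flat on the lit panel; its glass disc (35 mm, seen from above) is dark grey, the third, darker than medium. Origin: centre of its underside, z up.
- filter_darkest: Loose round filter mount, black ring 40 mm in diameter and 16 mm high with straight sides, about 40 g, lying flat on the lit panel; its glass disc (35 mm, seen from above) is very dark grey, nearly black, the darkest of the four. Origin: centre of its underside, z up.
- tray: Black frame, 364 x 64 mm (own y, x), clamped to the lit panel by lugs with 9 mm high brass screws: a row of six compartments, 56 x 56 mm inside, centres on its y axis at -150, -90, -30, 30, 90, 150 mm. Above its underside the floor lies 3 mm, the 4 mm thick ribs end 7 mm. Inner four empty. Origin: centre of the underside, z up, level with the undersides of the loose filters, 45 mm above the bench.
- ref_white: White reference mount of the same make and size as the filters (40 mm diameter, 16 mm high), its disc white; it sits in one of the two end compartments of the tray (either end) and stays there. Origin: centre of its underside.
- ref_black: Black reference mount of the same make and size as the filters (40 mm diameter, 16 mm high), its disc black; it sits in one of the two end compartments of the tray (either end) and stays there. Origin: centre of its underside.
- loupe: Bystander: loose black eye loupe standing on the lit panel near an end of the tray, 42 mm across, 44 mm high. Origin: centre of its underside. Leave it alone.
- blower: Bystander: loose red rubber dust blower standing on the bench right of the light table (-y), 62 mm across, 115 mm high. Origin: centre of its underside. Leave it alone.
- brush: Bystander: loose dusting brush 170 mm long lying on the bench left of the light table (+y). Origin: under the brush, near its middle; its x axis runs along it. Leave it alone.
Not all that is in view belongs to the job. Leave any yellow look-alike of the filter_darkest alone.

How it is judged:
At the end, for the whole second after the job is handed in: From the white reference to the black one the inner compartments hold pale, medium, dark, darkest: each filter upright within 3 degrees, underside within 2 mm of the compartment floor, centre within 11 mm of the tray's long axis and 20 mm of 60, 120, 180, 240 mm from the white one, at rest (horizontal distance between filter_pale and ref_white between 0.04 and 0.08 m and x of filter_pale in the frame of tray between -0.011 and 0.011 m and z of filter_pale in the frame of tray between 0.001 and 0.0045 m and angle between each of filter_pale, filter_medium, filter_dark, filter_darkest's own z axis and vertical below 0.06 rad and linear speed of each of filter_pale, filter_medium, filter_dark, filter_darkest below 0.02 m/s and horizontal distance between filter_medium and ref_white between 0.1 and 0.14 m and x of filter_medium in the frame of tray between -0.011 and 0.011 m and z of filter_medium in the frame of tray between 0.001 and 0.0045 m and horizontal distance between filter_dark and ref_white between 0.16 and 0.2 m and x of filter_dark in the frame of tray between -0.011 and 0.011 m and z of filter_dark in the frame of tray between 0.001 and 0.0045 m and horizontal distance between filter_darkest and ref_white between 0.22 and 0.26 m and x of filter_darkest in the frame of tray between -0.011 and 0.011 m and z of filter_darkest in the frame of tray between 0.001 and 0.0045 m); the robot touches nothing.
It fails at once if a filter is dropped (falls freely by more than about 25 mm) ((linear speed of filter_pale above 0.7 m/s and contact force between filter_pale and anything else below 0.05 N) or (linear speed of filter_medium above 0.7 m/s and contact force between filter_medium and anything else below 0.05 N) or (linear speed of filter_dark above 0.7 m/s and contact force between filter_dark and anything else below 0.05 N) or (linear speed of filter_darkest above 0.7 m/s and contact force between filter_darkest and anything else below 0.05 N)).
It fails at once if a reference mount is shifted by more than 20 mm or lifted out of the tray (distance of any of ref_white, ref_black from where it was at the start of the episode above 0.02 m).
It fails at once if the loupe, the blower or the brush is moved by more than 20 mm (distance of any of loupe, blower, brush from where it was at the start of the episode above 0.02 m).
It also fails if it takes over 83 s, if anything falls off the work surface, if the arm or the gripper's body presses on something with over 40 N, if the wrist force passes 120 N, or if a joint passes its speed limit or range.

## Robot

A 6-joint arm with a two-finger parallel gripper is mounted at the origin on the work surface. World frame = base frame: x ahead of the robot, y to its left, z up, the work surface at z = 0. Lengths are in m, angles in rad, forces in N, time in s.
With the tool pointing down it reaches from about 0.35 to 0.775 m from the base axis. Payload 7.3 kg.
Tool frame: the origin (TCP) lies at the very end of the fingers, on their centre line; the grasp point (between the pads) lies 19 mm behind it; z points along the fingers, y is the direction in which the jaws open and shut (so a half turn about z gives the same grasp; the last joint's range is limited). The gripper opens to 92 mm and grips with 3 to 60 N. Pads are 19 mm wide; open, the fingers measure 130 mm over their backs; the gripper's body (75 mm by 190 mm) begins 47 mm behind the grasp point.
Start: joints at [-1.407, 0.342, 1.524, -0, 1.275, -0.146], TCP at [0.16, -0.5, 0.227] pointing down, gripper open.
Joint ranges: [-2.53, 2.53], [-0.77, 2.02], [0.04, 2.7], [-1, 4.14], [0.28, 2.66], [-3.11, 3.11]. Speed limits (rad/s): [2.57, 2.57, 3.14, 3.14, 3.14, 3.14].

## Interface

Orientations are given as [roll, pitch, yaw] about the fixed x, y, z axes, in that order (R = Rz(yaw) Ry(pitch) Rx(roll)).
In Python, from cell import observe, read_camera, camera_info, hand_in gives the robot as it stands.
- The arm moves only by the tool jog_arm, never from a script. Its argument "rows" is one flat list of numbers, 5 for each row, row after row: the finger opening in mm, from 0 to 91.8, then the shift along the tool's x, y, z in mm, then the turn about the tool's z in degrees. In form: [gripper, tx, ty, tz, roll, gripper, tx, ty, tz, roll, ...]. A call has 1 to 20 rows; each row shifts and turns the commanded pose from where the row before left it, along the tool's axes as they then stand; what a row does not reach is not made up. A row lasts 1/10 s, in which the tool goes at most 50 mm and 8.59 degrees, less where a joint would pass 70% of its speed; a pose out of reach is approached as far as the arm can. A call with a gripper value outside its range is refused whole. The fingers move at their own pace and stop on an object; "grip_force" is the grip in N (left out, the last holds). Time passes only in rows, so rows that do not move let the fingers close. It gives the time, the measured TCP pose, the force and the opening at its end, in the units of the state.
- observe(): the state, without advancing time (a new reading comes with each control period).
- read_camera(name): name is "side" or "top"; returns (picture, depth): 420x560x3 uint8, red, green, blue; 420x560 float32, m along the optical axis (not along the pixel's ray), 0 where there is no reading.
- camera_info(name): a dict with "fx", "fy", "cx", "cy" (pixels), "extrinsics" (4x4, takes a point from camera to world coordinates). Camera axes: x right, y up, looking along -z (the intrinsics and any distortion apply to the point x, -y, -z); pixel columns grow to the right and rows downward; lengths in m; the calibration is good to about 2 mm. A picture is of the moment at which its call begins. camera_info takes no time and is no camera call.
- hand_in(): hands the job in, once; it reports no verdict.
The state is a dict: "time": time; "qpos": joint angles; "qvel": joint speeds; "joint_efforts": joint torques, N m; "tool_pos": TCP position; "tool_rot": TCP orientation; "contact_force": force on the tool from outside, world axes, zero at the start; "torque": the same for the moment, N m; "opening": finger opening in m.
Only numpy, scipy, OpenCV 4.12 (cv2) and the standard library are available. Lean on these libraries where they do the work, as an engineer would, in place of code of your own. Each camera call takes 0.05 s, during which the arm holds its last target. There are 200 camera calls.

## Working session

There is one attempt and no reset: what is moved stays moved. The work goes in short steps, Python scripts to look and compute and a tool call to move; the robot and the scene stay as the last step left them, time stands still between calls to the robot, and variables do not carry over. Pictures are saved under pics/ and viewed, about 12 in all and at most 16, crops included, and the job is handed in when it is done.

Besides the shell and the picture viewer there is one more tool, called after ">>>" as name(argument=value, ...) on one line, values as JSON. jog_arm: Moves the arm, as the interface text tells. Its arguments: {"type":"object","properties":{"rows":{"type":"array","items":{"type":"number"}},"grip_force":{"type":"number"}},"required":["rows"]}

```bash
mkdir -p pics; ls
python3 - <<'E'
from cell import *
import cv2,numpy as np
np.set_printoptions(precision=4,suppress=True)
s=observe();print(s)
for n in("top","side"):
    p,d=read_camera(n);cv2.imwrite(f"pics/{n}0.png",p[:,:,::-1]);np.savez(f"pics/{n}0.npz",p=p,d=d);print(n,camera_info(n))
E
```

```text
pics
{'time': 0.0, 'qpos': array([-1.407 ,  0.3427,  1.525 , -0.    ,  1.2754, -0.146 ]), 'qvel': array([ 0.    ,  0.0005, -0.0015,  0.0004,  0.0016,  0.0002]), 'joint_efforts': array([  0.0003, -43.1241, -24.4221,   0.0718,   0.0561,  -0.0002]), 'tool_pos': array([ 0.16  , -0.4996,  0.226 ]), 'tool_rot': array([-3.1401, -0.0002,  0.3098]), 'contact_force': array([ 0.2881, -0.1931, -0.7013]), 'torque': array([ 0.0283, -0.0303,  0.0033]), 'opening': 0.09175330826148294}
top {'fx': 397.34287392660644, 'fy': 397.34287392660644, 'cx': 279.9995350818663, 'cy': 208.699233265252, 'extrinsics': array([[ 0.0251,  0.9847, -0.1722,  0.3708],
       [-0.9994,  0.0206, -0.0278, -0.0253],
       [-0.0239,  0.1728,  0.9847,  1.0712],
       [ 0.    ,  0.    ,  0.    ,  1.    ]])}
side {'fx': 428.93289791610573, 'fy': 428.93289791610573, 'cx': 283.96737271808325, 'cy': 217.6071394560733, 'extrinsics': array([[-0.7982,  0.3595, -0.4833, -0.0596],
       [-0.6021, -0.4997,  0.6228,  0.7508],
       [-0.0176,  0.7881,  0.6153,  0.8293],
       [ 0.    ,  0.    ,  0.    ,  1.    ]])}
```

View pics/top0.png

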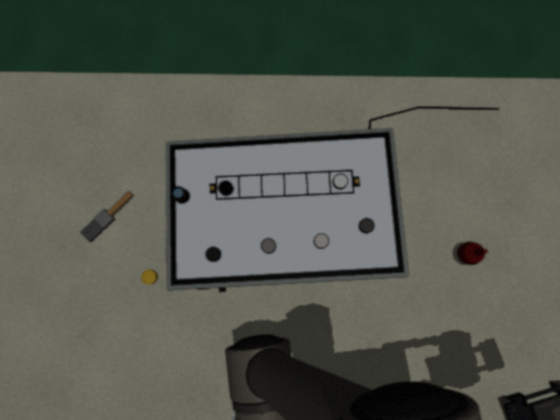

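View pics/side0.png

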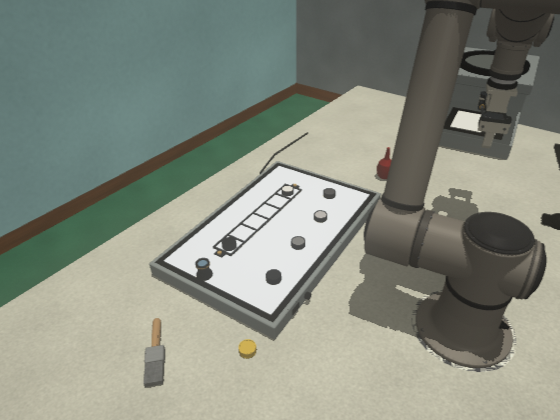

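Top view: loose grey filters at about (321,241), (269,245), (366,226) and (213,254). White reference is at (340,181), black reference at (226,188), loupe at (181,195), and the yellow look-alike at (149,277), off the panel. Side view agrees. Next I'll measure them and check in a crop.

```bash
cat > h.py <<'E'
import numpy as np,cv2
from cell import *
np.set_printoptions(precision=4,suppress=True)
def ray(n,uv,z):
    c=camera_info(n);E=c["extrinsics"]
    d=E[:3,:3]@np.array([(uv[0]-c["cx"])/c["fx"],-(uv[1]-c["cy"])/c["fy"],-1.])
    o=E[:3,3];return o+d*(z-o[2])/d[2]
def proj(n,P):
    c=camera_info(n);E=c["extrinsics"];q=E[:3,:3].T@(np.asarray(P)-E[:3,3])
    return np.array([c["cx"]+c["fx"]*q[0]/-q[2],c["cy"]-c["fy"]*q[1]/-q[2]])
E
python3 - <<'E'
from h import *
for n in("top","side"):
    f=np.load(f"pics/{n}0.npz");p,d=f["p"],f["d"];g=cv2.cvtColor(p,cv2.COLOR_RGB2GRAY)
    # panel brightness threshold
    c=camera_info(n)
    print(n,"panel",np.percentile(g,97))
    m=(g<0.62*np.percentile(g,97)).astype(np.uint8)
    cs,h=cv2.findContours(m,cv2.RETR_CCOMP,cv2.CHAIN_APPROX_NONE)
    for i,k in enumerate(cs):
        if 40<cv2.contourArea(k)<900:
            (x,y),(w,hh),_=cv2.fitEllipse(k); 
            M=cv2.moments(k);u=(M['m10']/M['m00'],M['m01']/M['m00'])
            hole=h[0][i][3]>=0
            z=.048 if hole else .055
            P=ray(n,u,z)
            if abs(P[1])<.4 and .2<P[0]<.8: print("hole" if hole else "blob",np.round(u,1),"area",cv2.contourArea(k),"wh",round(w,1),round(hh,1),P[:2],"rgb",p[int(u[1])-1:int(u[1])+2,int(u[0])-1:int(u[0])+2].mean((0,1)).round(), "panel z", )
f=np.load("pics/top0.npz");p,d=f["p"],f["d"]
for u in[(290,220),(213,254),(269,245),(321,241),(366,226),(226,188),(340,181)]:
    print(u,d[u[1],u[0]])
crop=p[155:285,160:410];cv2.imwrite("pics/c0.png",cv2.resize(crop,None,fx=3.2,fy=3.2,interpolation=cv2.INTER_CUBIC)[:,:,::-1])
E
```

```text
top panel 132.0
blob [212.9 253.8] area 177.0 wh 14.8 15.4 [0.4278 0.1721] rgb [16. 15. 15.] panel z
blob [268.  245.5] area 161.5 wh 13.9 15.0 [0.4523 0.0317] rgb [76. 75. 72.] panel z
blob [366.  225.3] area 178.5 wh 14.8 15.5 [ 0.5098 -0.2184] rgb [41. 40. 39.] panel z
hole [219.6 194.9] area 43.0 wh 6.5 9.8 [0.5835 0.1641] rgb [111. 114. 116.] panel z
hole [230.6 184.7] area 227.5 wh 21.1 24.5 [0.6116 0.1362] rgb [27. 28. 28.] panel z
hole [250.  185.9] area 466.0 wh 24.5 25.4 [0.6093 0.0846] rgb [129. 133. 135.] panel z
hole [317.9 182.7] area 472.0 wh 24.4 26.0 [ 0.6214 -0.0948] rgb [130. 133. 136.] panel z
hole [340.8 181.7] area 467.0 wh 24.4 25.8 [ 0.6253 -0.1548] rgb [130. 133. 130.] panel z
side panel 230.0
blob [247.4 354.7] area 53.0 wh 15.4 17.0 [0.3307 0.3826] rgb [155. 134.  72.] panel z
blob [273.1 276.5] area 181.5 wh 15.0 15.6 [0.4267 0.1737] rgb [77. 78. 76.] panel z
blob [297.6 242.6] area 143.0 wh 13.4 13.7 [0.4517 0.0336] rgb [137. 136. 131.] panel z
blob [320.2 218.9] area 47.0 wh 11.9 12.3 [ 0.4593 -0.0899] rgb [115. 114. 110.] panel z
blob [328.7 193.1] area 97.5 wh 10.7 12.0 [ 0.5099 -0.2158] rgb [92. 91. 88.] panel z
hole [242.  232.3] area 247.0 wh 14.9 23.0 [0.6102 0.0837] rgb [230. 232. 231.] panel z
hole [254.5 221.1] area 225.0 wh 14.1 22.2 [0.6145 0.0237] rgb [230. 232. 231.] panel z
hole [266.2 210.6] area 205.5 wh 13.3 21.2 [ 0.6188 -0.0361] rgb [230. 232. 231.] panel z
hole [277.1 200.7] area 189.0 wh 12.5 21.0 [ 0.6231 -0.0958] rgb [230. 232. 231.] panel z
hole [289.8 190.3] area 111.0 wh 11.9 16.0 [ 0.6251 -0.1651] rgb [191. 189. 179.] panel z
(290, 220) 1.0374892
(213, 254) 1.0097722
(269, 245) 1.0108694
(321, 241) 1.0117037
(366, 226) 1.014465
(226, 188) 1.0372272
(340, 181) 1.0310677
```

View pics/c0.png

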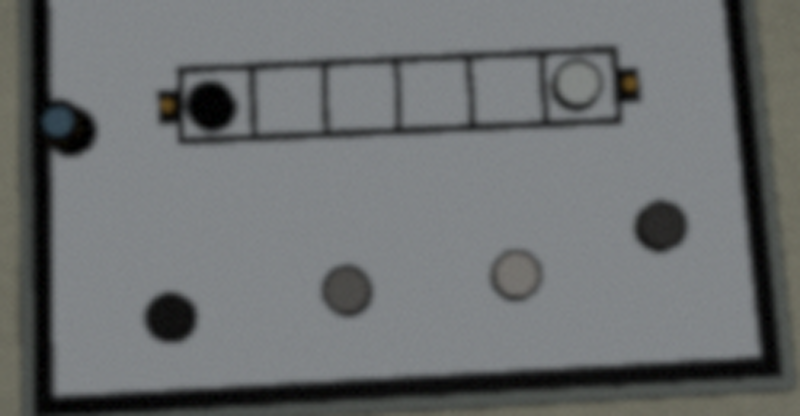

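Choice: pale at (321,241), medium at (268,245), dark at (366,225), darkest at (213,254). The crop confirms the shade order, and the yellow disc is excluded. I'll grip with the jaws across the tray, so tool x lies along the tray's y axis. First move: turn the tool about -76.4°.

>>> jog_arm(rows=[91.8, 0, 0, 0, -8.5, 91.8, 0, 0, 0, -8.5, 91.8, 0, 0, 0, -8.5, 91.8, 0, 0, 0, -8.5, 91.8, 0, 0, 0, -8.5, 91.8, 0, 0, 0, -8.5, 91.8, 0, 0, 0, -8.5, 91.8, 0, 0, 0, -8.5, 91.8, 0, 0, 0, -8.4, 91.8, 0, 0, 0, 0, 91.8, 0, 0, 0, 0], grip_force=15)

```text
time: 1.2
tool_pos: [0.16, -0.4999, 0.2265]
tool_rot: [-3.142, -0.001, 1.639]
contact_force: [0.1, -1.1, -0.7]
opening: 0.0918
```

```bash
cat >> h.py <<'E'
C=np.array([.6167,-.006]);YAW=1.6426
X=np.array([np.cos(YAW),np.sin(YAW)]);Y=np.array([np.sin(YAW),-np.cos(YAW)])
def tf(p): p=np.asarray(p)[:2]-C; return 1000*np.array([p@X,p@Y])
F=dict(pale=(ray("top",(320.9,240.3),.057)[:2]+ray("side",(320.2,216.2),.058)[:2])/2,medium=(.4520,.0326),dark=(.5098,-.2171),darkest=(.4272,.1729))
E
python3 - <<'E'
from h import *
s=observe();print(s["time"],s["tool_pos"],s["tool_rot"],s["qpos"],"tool tray mm",tf(s["tool_pos"]))
print(ray("top",(320.9,240.3),.057),ray("side",(320.2,216.2),.058))
for k,v in F.items(): print(k,v,tf(v))
E
```

```text
1.2 [ 0.16   -0.4999  0.2265] [-3.1415 -0.0006  1.6392] [-1.407   0.3423  1.5244  0.      1.2754 -1.4755] tool tray mm [-459.8334 -490.9205]
[ 0.4686 -0.103   0.057 ] [ 0.4642 -0.0972  0.058 ]
pale [ 0.4664 -0.1001] [ -83.0803 -156.6876]
medium (0.452, 0.0326) [  50.3164 -161.5064]
dark (0.5098, -0.2171) [-202.8868 -121.7693]
darkest (0.4272, 0.1729) [ 192.0341 -176.1771]
```

Dark first, since it is nearest. I need to shift about +257, +369 and go down to z≈0.11.

>>> jog_arm(rows=[91.8, 16, 23, 0, 0, 91.8, 16, 23, 0, 0, 91.8, 16, 23, 5, 0, 91.8, 16, 23, 7, 0, 91.8, 16, 23, 8, 0, 91.8, 16, 23, 8, 0, 91.8, 16, 23, 8, 0, 91.8, 16, 23, 8, 0, 91.8, 16, 23, 8, 0, 91.8, 16, 23, 8, 0, 91.8, 16, 23, 8, 0, 91.8, 16, 23, 8, 0, 91.8, 16, 23, 8, 0, 91.8, 16, 23, 8, 0, 91.8, 16, 23, 8, 0, 91.8, 17, 24, 8, 0, 91.8, 0, 0, 8, 0, 91.8, 0, 0, 0, 0, 91.8, 0, 0, 0, 0])

```text
time: 3.1
tool_pos: [0.5089, -0.2175, 0.1106]
tool_rot: [-3.141, -0.0, 1.641]
contact_force: [0.1, -0.1, -0.1]
opening: 0.0918
```

Run:
```python
from h import *
s=observe();print(s["time"],s["tool_pos"],s["tool_rot"],s["qpos"],"tool tray mm",tf(s["tool_pos"]))
# pale refined: dark-ring circle in upscaled top0
p=np.load("pics/top0.npz")["p"];g=cv2.cvtColor(p,cv2.COLOR_RGB2GRAY)
for n,c,k in(("top",(321,241),12),("side",(320,216),12)):
    p=np.load(f"pics/{n}0.npz")["p"];g=cv2.cvtColor(p,cv2.COLOR_RGB2GRAY).astype(np.float32)
    a=g[c[1]-k:c[1]+k+1,c[0]-k:c[0]+k+1];m=(a<.86*np.percentile(a,95)).astype(np.uint8)
    ks=cv2.findContours(m,cv2.RETR_EXTERNAL,cv2.CHAIN_APPROX_NONE)[0];q=max(ks,key=cv2.contourArea)
    M=cv2.moments(q);u=(M['m10']/M['m00']+c[0]-k,M['m01']/M['m00']+c[1]-k);print(n,u,cv2.boundingRect(q),tf(ray(n,u,.054)))
p,_=read_camera("side");cv2.imwrite("pics/s1.png",cv2.resize(p[120:330,130:410],None,fx=2.5,fy=2.5)[:,:,::-1])
```

```text
3.1 [ 0.5089 -0.2175  0.1106] [-3.1409 -0.0001  1.6415] [-0.5421  0.5104  1.6032 -0.0004  1.0287 -0.6126] tool tray mm [-203.1723 -122.7125]
top (320.9075369075369, 240.74669774669775) (4, 4, 17, 17) [ -86.3498 -155.5602]
side (320.0921985815603, 216.0035460992908) (5, 6, 15, 13) [ -85.2468 -155.5625]
```

View pics/s1.png

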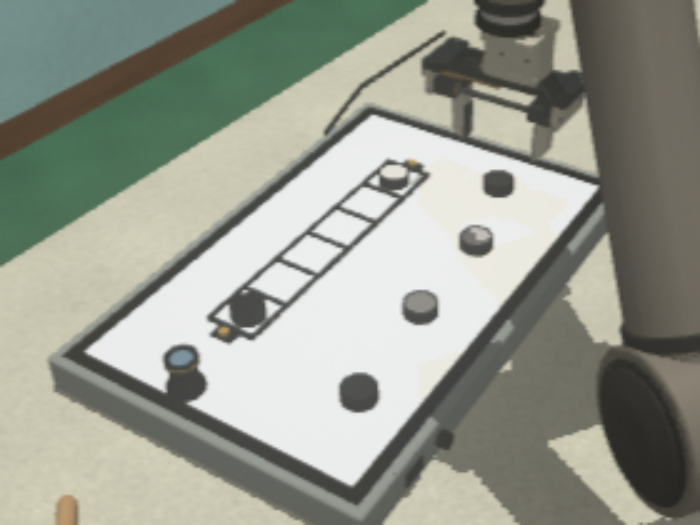

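The crop shows the open jaws hanging above the dark filter at crop (498,183), and everything is undisturbed. Descend 59 mm and close.

>>> jog_arm(rows=[91.8, 0, 0, 15, 0, 91.8, 0, 1, 15, 0, 91.8, 0, 0, 12, 0, 91.8, 0, 0, 9, 0, 91.8, 0, 0, 5, 0, 91.8, 0, 0, 3, 0, 91.8, 0, 0, 0, 0, 60, 0, 0, 0, 0, 48, 0, 0, 0, 0, 44, 0, 0, 0, 0, 42, 0, 0, 0, 0, 38, 0, 0, 0, 0, 36, 0, 0, 0, 0, 36, 0, 0, 0, 0, 36, 0, 0, 0, 0, 36, 0, 0, 0, 0, 36, 0, 0, 0, 0], grip_force=15)

```text
time: 4.85
tool_pos: [0.5105, -0.2169, 0.0517]
tool_rot: [3.142, 0.0, 1.643]
contact_force: [-0.3, 0.1, 0.0]
opening: 0.0389
```

Gripped at 38.9 mm. Lift 40 mm, carry +233, +121 to compartment s=+30, then settle above it.

>>> jog_arm(rows=[36, 0, 0, -5, 0, 36, 0, 0, -10, 0, 36, 0, 0, -15, 0, 36, 0, 0, -10, 0, 36, 8, 4, 0, 0, 36, 17, 9, 0, 0, 36, 21, 11, 0, 0, 36, 21, 11, 0, 0, 36, 21, 11, 0, 0, 36, 21, 11, 0, 0, 36, 21, 11, 0, 0, 36, 21, 11, 0, 0, 36, 21, 11, 0, 0, 36, 21, 11, 0, 0, 36, 21, 11, 0, 0, 36, 19, 9, 0, 0, 36, 13, 7, 0, 0, 36, 8, 4, 0, 0, 36, 0, 0, 0, 0, 36, 0, 0, 0, 0])

```text
time: 6.85
tool_pos: [0.6235, 0.0455, 0.0915]
tool_rot: [-3.141, 0.0, 1.643]
contact_force: [0.7, -0.3, -0.6]
opening: 0.0396
```

Run:
```python
from h import *
s=observe();print(s["time"],s["tool_pos"],"tool tray mm",tf(s["tool_pos"]),s["opening"])
p,_=read_camera("side");cv2.imwrite("pics/s2.png",cv2.resize(p[120:330,130:410],None,fx=2.5,fy=2.5)[:,:,::-1])
```

```text
6.85 [0.6235 0.0455 0.0915] tool tray mm [50.8876 10.4906] 0.039590541069639384
```

View pics/s2.png

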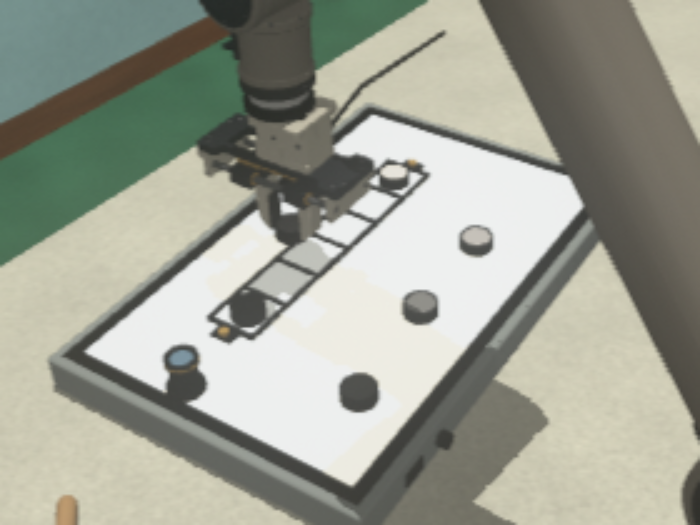

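The filter is held level above the row. My row sum overshot by (+21,+10.5), so I'll correct that, then lower to TCP z 0.055, release gradually and retreat upward.

>>> jog_arm(rows=[36, -7, -4, 0, 0, 36, -8, -4, 0, 0, 36, -6, -2.5, 0, 0, 36, 0, 0, 0, 0, 36, 0, 0, 10, 0, 36, 0, 0, 10, 0, 36, 0, 0, 8, 0, 36, 0, 0, 5, 0, 36, 0, 0, 3.5, 0, 36, 0, 0, 0, 0, 36, 0, 0, 0, 0, 44, 0, 0, 0, 0, 50, 0, 0, 0, 0, 60, 0, 0, 0, 0, 80, 0, 0, 0, 0, 91.8, 0, 0, 0, 0, 91.8, 0, 0, 0, 0, 91.8, 0, 0, -15, 0, 91.8, 0, 0, -30, 0, 91.8, 0, 0, 0, 0])

```text
time: 8.9
tool_pos: [0.6172, 0.0241, 0.1041]
tool_rot: [3.135, 0.001, 1.643]
contact_force: [1.4, -0.4, 0.0]
opening: 0.0911
```

Run:
```python
from h import *
s=observe();print(s["time"],s["tool_pos"],"tool tray mm",tf(s["tool_pos"]),s["opening"])
p,_=read_camera("side");cv2.imwrite("pics/s3.png",cv2.resize(p[150:290,190:350],None,fx=4,fy=4)[:,:,::-1])
```

```text
8.9 [0.6172 0.0241 0.1041] tool tray mm [29.9999  2.6614] 0.09107515580185759
```

View pics/s3.png

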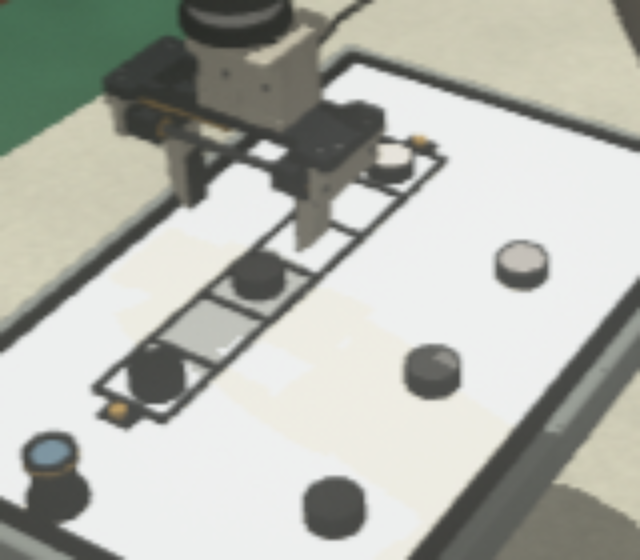

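Dark is in its compartment (third from white). Next is darkest: +162, -176.

>>> jog_arm(rows=[91.8, 8, -8, 0, 0, 91.8, 16, -18, 0, 0, 91.8, 18, -20, 0, 0, 91.8, 18, -20, 0, 0, 91.8, 18, -20, 0, 0, 91.8, 18, -20, 0, 0, 91.8, 18, -20, 0, 0, 91.8, 18, -20, 0, 0, 91.8, 18, -18, 0, 0, 91.8, 8, -8, 0, 0, 91.8, 4, -4, 0, 0, 91.8, 0, 0, 0, 0, 91.8, 0, 0, 0, 0, 91.8, 0, 0, 0, 0])

```text
time: 10.35
tool_pos: [0.4283, 0.1726, 0.1001]
tool_rot: [3.141, 0.0, 1.642]
contact_force: [-0.3, 0.4, 0.3]
opening: 0.0919
```

```bash
cat > st.py <<'E'
from h import *
s=observe();print(s["time"],s["tool_pos"],"tool tray mm",tf(s["tool_pos"]),s["opening"])
for k,v in F.items(): print(k,tf(v)-tf(s["tool_pos"]))
E
python3 st.py
```

```text
10.35 [0.4283 0.1726 0.1001] tool tray mm [ 191.6538 -175.1176] 0.09194340357162499
pale [-274.7341   18.4301]
medium [-141.3374   13.6113]
dark [-394.5407   53.3484]
darkest [ 0.3803 -1.0594]
```

Descend 48.5, grip, and lift 40.

>>> jog_arm(rows=[91.8, 0, -1, 15, 0, 91.8, 0, 0, 15, 0, 91.8, 0, 0, 10, 0, 91.8, 0, 0, 5, 0, 91.8, 0, 0, 3.5, 0, 91.8, 0, 0, 0, 0, 60, 0, 0, 0, 0, 48, 0, 0, 0, 0, 44, 0, 0, 0, 0, 40, 0, 0, 0, 0, 36, 0, 0, 0, 0, 36, 0, 0, 0, 0, 36, 0, 0, 0, 0, 36, 0, 0, 0, 0, 36, 0, 0, -5, 0, 36, 0, 0, -10, 0, 36, 0, 0, -15, 0, 36, 0, 0, -10, 0, 36, 0, 0, 0, 0, 36, 0, 0, 0, 0])

```text
time: 12.35
tool_pos: [0.4266, 0.173, 0.0919]
tool_rot: [3.141, -0.0, 1.643]
contact_force: [-0.1, -0.4, -0.0]
opening: 0.0389
```

```bash
python3 st.py
```

```text
12.35 [0.4266 0.173  0.0919] tool tray mm [ 192.1979 -176.7453] 0.0388964791442872
pale [-275.2781   20.0577]
medium [-141.8814   15.239 ]
dark [-395.0847   54.9761]
darkest [-0.1637  0.5683]
```

>>> jog_arm(rows=[36, -4, 6, 0, 0, 36, -8, 14, 0, 0, 36, -10, 17.5, 0, 0, 36, -10, 17.5, 0, 0, 36, -10, 17.5, 0, 0, 36, -10, 17.5, 0, 0, 36, -10, 17.5, 0, 0, 36, -10, 17.5, 0, 0, 36, -10, 17.5, 0, 0, 36, -10, 17.5, 0, 0, 36, -6, 11, 0, 0, 36, -4, 5.5, 0, 0, 36, 0, 0, 0, 0, 36, 0, 0, 0, 0, 36, 0, 0, 0, 0])

```text
time: 13.85
tool_pos: [0.6095, 0.0843, 0.0916]
tool_rot: [-3.141, -0.0, 1.644]
contact_force: [-0.5, 0.1, -1.1]
opening: 0.0396
```

```bash
python3 st.py
```

```text
13.85 [0.6095 0.0843 0.0916] tool tray mm [90.5875 -0.7491] 0.03955212127808768
pale [-173.6677 -155.9385]
medium [ -40.271  -160.7573]
dark [-293.4743 -121.0202]
darkest [ 101.4466 -175.428 ]
```

>>> jog_arm(rows=[36, 0, 0, 10, 0, 36, 0, 0, 10, 0, 36, 0, 0, 8, 0, 36, 0, 0, 5, 0, 36, 0, 0, 3.5, 0, 36, 0, 0, 0, 0, 36, 0, 0, 0, 0, 44, 0, 0, 0, 0, 50, 0, 0, 0, 0, 60, 0, 0, 0, 0, 80, 0, 0, 0, 0, 91.8, 0, 0, 0, 0, 91.8, 0, 0, 0, 0, 91.8, 0, 0, -15, 0, 91.8, 0, 0, -30, 0, 91.8, 0, -10, 0, 0, 91.8, -10, -25, 0, 0, 91.8, -10, -25, 0, 0, 91.8, -10, -25, 0, 0, 91.8, -10, -25, 0, 0])

```text
time: 15.85
tool_pos: [0.5022, 0.0359, 0.1003]
tool_rot: [3.141, 0.0, 1.643]
contact_force: [-0.4, -0.8, 0.9]
opening: 0.092
```

>>> jog_arm(rows=[91.8, 0, -25, 0, 0, 91.8, 0, -15, 0, 0, 91.8, 0, -10, 0, 0, 91.8, 0, 0, 0, 0, 91.8, 0, 0, 0, 0, 91.8, 0, 0, 0, 0])

```text
time: 16.45
tool_pos: [0.4543, 0.0326, 0.1003]
tool_rot: [3.141, 0.0, 1.643]
contact_force: [-0.1, -0.9, 0.2]
opening: 0.0918
```

```bash
python3 st.py
```

```text
16.45 [0.4543 0.0326 0.1003] tool tray mm [  50.1524 -159.2333] 0.0917751785945513
pale [-133.2327    2.5458]
medium [ 0.164 -2.273]
dark [-253.0393   37.4641]
darkest [141.8817 -16.9437]
```

>>> jog_arm(rows=[91.8, 0, -2, 15, 0, 91.8, 0, 0, 15, 0, 91.8, 0, 0, 10, 0, 91.8, 0, 0, 5, 0, 91.8, 0, 0, 3.5, 0, 91.8, 0, 0, 0, 0, 60, 0, 0, 0, 0, 48, 0, 0, 0, 0, 44, 0, 0, 0, 0, 40, 0, 0, 0, 0, 36, 0, 0, 0, 0, 36, 0, 0, 0, 0, 36, 0, 0, 0, 0, 36, 0, 0, 0, 0, 36, 0, 0, -5, 0, 36, 0, 0, -10, 0, 36, 0, 0, -15, 0, 36, 0, 0, -10, 0, 36, 0, 0, 0, 0, 36, 0, 0, 0, 0])

```text
time: 18.45
tool_pos: [0.4513, 0.0324, 0.0919]
tool_rot: [3.141, 0.0, 1.643]
contact_force: [0.5, -0.7, -0.5]
opening: 0.0393
```

Run:
```python
exec(open("st.py").read())
p,_=read_camera("side");cv2.imwrite("pics/s4.png",cv2.resize(p[150:290,190:350],None,fx=4,fy=4)[:,:,::-1])
```

```text
18.45 [0.4513 0.0324 0.0919] tool tray mm [  50.1929 -162.1703] 0.03931817854873277
pale [-133.2732    5.4827]
medium [0.1235 0.6639]
dark [-253.0798   40.401 ]
darkest [141.8412 -14.0068]
```

View pics/s4.png

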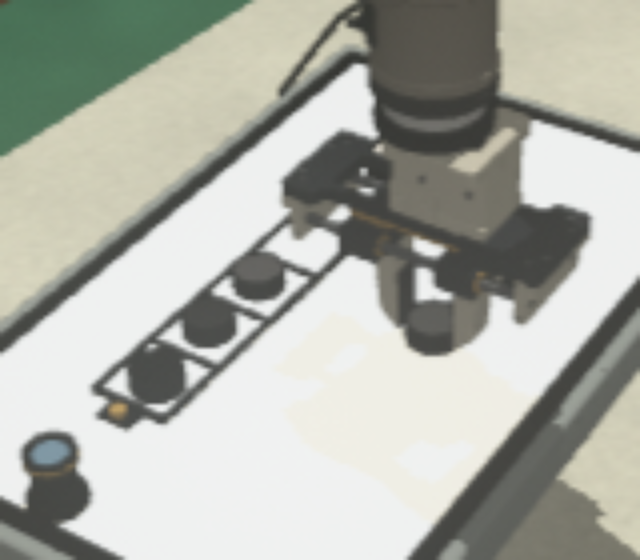

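Darkest and dark sit in their compartments, and medium is held level. Carry -80, +162.

>>> jog_arm(rows=[36, -2, 6, 0, 0, 36, -6, 12, 0, 0, 36, -8, 16, 0, 0, 36, -8, 16, 0, 0, 36, -8, 16, 0, 0, 36, -8, 16, 0, 0, 36, -8, 16, 0, 0, 36, -8, 16, 0, 0, 36, -8, 16, 0, 0, 36, -8, 16, 0, 0, 36, -5, 10, 0, 0, 36, -3, 6, 0, 0, 36, 0, 0, 0, 0, 36, 0, 0, 0, 0, 36, 0, 0, 0, 0])

```text
time: 20.0
tool_pos: [0.6181, -0.0353, 0.0916]
tool_rot: [-3.141, -0.0, 1.643]
contact_force: [1.1, -0.4, -0.4]
opening: 0.0391
```

```bash
python3 st.py
```

```text
20.0 [ 0.6181 -0.0353  0.0916] tool tray mm [-29.3527  -0.6954] 0.03914963877807743
pale [ -53.7276 -155.9921]
medium [  79.6691 -160.8109]
dark [-173.5342 -121.0738]
darkest [ 221.3868 -175.4816]
```

Lower, release, retreat, then go on to pale at (-86,-156): -56, -155.

>>> jog_arm(rows=[36, 0, 0, 10, 0, 36, 0, 0, 10, 0, 36, 0, 0, 8, 0, 36, 0, 0, 5, 0, 36, 0, 0, 3.5, 0, 36, 0, 0, 0, 0, 36, 0, 0, 0, 0, 44, 0, 0, 0, 0, 50, 0, 0, 0, 0, 60, 0, 0, 0, 0, 80, 0, 0, 0, 0, 91.8, 0, 0, 0, 0, 91.8, 0, 0, 0, 0, 91.8, 0, 0, -15, 0, 91.8, 0, 0, -30, 0, 91.8, 0, -10, 0, 0, 91.8, -14, -25, 0, 0, 91.8, -14, -25, 0, 0, 91.8, -14, -25, 0, 0, 91.8, -14, -25, 0, 0])

```text
time: 22.0
tool_pos: [0.5121, -0.0999, 0.1003]
tool_rot: [3.141, 0.0, 1.644]
contact_force: [0.8, -0.4, 0.0]
opening: 0.092
```

>>> jog_arm(rows=[91.8, 0, -22, 0, 0, 91.8, 0, -15, 0, 0, 91.8, 0, -8, 0, 0, 91.8, 0, 0, 0, 0, 91.8, 0, 0, 0, 0, 91.8, 0, 0, 0, 0])

```text
time: 22.6
tool_pos: [0.469, -0.1027, 0.1003]
tool_rot: [3.141, 0.0, 1.644]
contact_force: [-0.1, -0.6, 1.0]
opening: 0.0919
```

```bash
python3 st.py
```

```text
22.6 [ 0.469  -0.1027  0.1003] tool tray mm [ -85.8675 -154.2434] 0.09186633334677882
pale [ 2.7872 -2.4442]
medium [136.1839  -7.2629]
dark [-117.0193   32.4741]
darkest [277.9016 -21.9336]
```

>>> jog_arm(rows=[91.8, 0, -1.5, 15, 0, 91.8, 0, 0, 15, 0, 91.8, 0, 0, 10, 0, 91.8, 0, 0, 5, 0, 91.8, 0, 0, 3.5, 0, 91.8, 0, 0, 0, 0, 60, 0, 0, 0, 0, 48, 0, 0, 0, 0, 44, 0, 0, 0, 0, 40, 0, 0, 0, 0, 36, 0, 0, 0, 0, 36, 0, 0, 0, 0, 36, 0, 0, 0, 0, 36, 0, 0, 0, 0, 36, 0, 0, -5, 0, 36, 0, 0, -10, 0, 36, 0, 0, -15, 0, 36, 0, 0, -10, 0, 36, 0, 0, 0, 0, 36, 0, 0, 0, 0])

```text
time: 24.6
tool_pos: [0.4667, -0.1028, 0.0919]
tool_rot: [3.141, 0.0, 1.643]
contact_force: [0.1, -0.2, 0.0]
opening: 0.0392
```

>>> jog_arm(rows=[36, 0, 6, 0, 0, 36, 0, 12, 0, 0, 36, -1, 15, 0, 0, 36, -1, 15, 0, 0, 36, -1, 15, 0, 0, 36, -1, 15, 0, 0, 36, 0, 15, 0, 0, 36, 0, 15, 0, 0, 36, 0, 15, 0, 0, 36, 0, 15, 0, 0, 36, 0, 10, 0, 0, 36, 0, 6, 0, 0, 36, 0, 0, 0, 0, 36, 0, 0, 0, 0, 36, 0, 0, 0, 0])

```text
time: 26.1
tool_pos: [0.62, -0.0956, 0.0916]
tool_rot: [-3.141, -0.0, 1.643]
contact_force: [-0.0, -0.7, -0.7]
opening: 0.0392
```

Run:
```python
exec(open("st.py").read())
p,_=read_camera("side");cv2.imwrite("pics/s5.png",cv2.resize(p[150:290,190:350],None,fx=4,fy=4)[:,:,::-1])
```

```text
26.1 [ 0.62   -0.0956  0.0916] tool tray mm [-89.6278  -3.1396] 0.03920265688549374
pale [   6.5475 -153.548 ]
medium [ 139.9442 -158.3668]
dark [-113.2591 -118.6297]
darkest [ 281.6619 -173.0375]
```

View pics/s5.png

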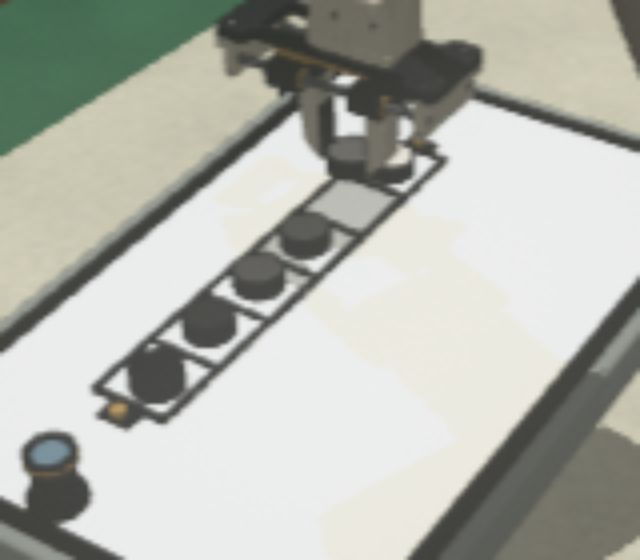

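Medium is in place at crop (305,235), and pale hangs level over the compartment beside white. Shift +3 across, lower, release and retreat high.

>>> jog_arm(rows=[36, 0, 3, 0, 0, 36, 0, 0, 10, 0, 36, 0, 0, 10, 0, 36, 0, 0, 8, 0, 36, 0, 0, 5, 0, 36, 0, 0, 3.5, 0, 36, 0, 0, 0, 0, 36, 0, 0, 0, 0, 44, 0, 0, 0, 0, 50, 0, 0, 0, 0, 60, 0, 0, 0, 0, 80, 0, 0, 0, 0, 91.8, 0, 0, 0, 0, 91.8, 0, 0, 0, 0, 91.8, 0, 0, -15, 0, 91.8, 0, 0, -30, 0, 91.8, 0, 0, -30, 0, 91.8, 0, 0, -30, 0, 91.8, 0, 0, -30, 0, 91.8, 0, 0, 0, 0])

```text
time: 28.15
tool_pos: [0.6257, -0.096, 0.1953]
tool_rot: [3.133, 0.003, 1.643]
contact_force: [0.3, -0.2, -0.4]
opening: 0.0919
```

>>> jog_arm(rows=[91.8, -20, -20, 0, 0, 91.8, -20, -30, 0, 0, 91.8, -20, -30, 0, 0, 91.8, -20, -30, 0, 0, 91.8, -20, -30, 0, 0, 91.8, -20, -30, 0, 0, 91.8, -20, -30, 0, 0, 91.8, -20, -20, 0, 0, 91.8, -15, -10, 0, 0, 91.8, 0, 0, 0, 0, 91.8, 0, 0, 0, 0, 91.8, 0, 0, 0, 0])

```text
time: 29.35
tool_pos: [0.4071, -0.2858, 0.1899]
tool_rot: [-3.141, -0.001, 1.644]
contact_force: [-0.2, -0.1, -0.3]
opening: 0.0919
```

Run:
```python
from h import *
print(observe()["time"],observe()["tool_pos"])
P={}
for n in("top","side"):
    P[n],_=read_camera(n)
a=cv2.resize(P["top"][150:290,160:400],None,fx=3,fy=3,interpolation=cv2.INTER_CUBIC)
b=cv2.resize(P["side"][170:310,180:350],None,fx=2,fy=2)
b=cv2.copyMakeBorder(b,0,0,0,a.shape[1]-b.shape[1],cv2.BORDER_CONSTANT)[:180]
cv2.imwrite("pics/f.png",np.vstack([np.clip(a*1.5,0,255).astype(np.uint8),b])[:,:,::-1])
g=cv2.cvtColor(P["top"],cv2.COLOR_RGB2GRAY).astype(np.float32)
for k,s in zip(("white","pale","medium","dark","darkest","black"),(-150,-90,-30,30,90,150)):
    w=C+s/1000*X;u=np.round(proj("top",(*w,.058))).astype(int);r=11
    a=g[u[1]-r:u[1]+r+1,u[0]-r:u[0]+r+1];m=(a<110).astype(np.uint8)
    # disc centre by closed dark blob within the cell
    yy,xx=np.mgrid[-r:r+1,-r:r+1];mm=m*((xx**2+yy**2)<100)
    q=max(cv2.findContours(mm,cv2.RETR_EXTERNAL,cv2.CHAIN_APPROX_NONE)[0],key=cv2.contourArea);M=cv2.moments(q)
    c=(M['m10']/M['m00']+u[0]-r,M['m01']/M['m00']+u[1]-r)
    print(k,u,"shade",g[u[1]-2:u[1]+3,u[0]-2:u[0]+3].mean(),"tray",tf(ray("top",c,.058)),M['m00'])
```

```text
29.35 [ 0.4071 -0.2858  0.1899]
white [342 180] shade 147.64 tray [-142.3451   -2.5508] 43.0
pale [319 181] shade 120.52 tray [-90.484    1.9582] 205.5
medium [296 182] shade 78.28 tray [-31.216    1.8172] 206.5
dark [273 184] shade 42.04 tray [28.3583  1.3272] 198.5
darkest [250 185] shade 16.8 tray [89.0597  1.1669] 192.0
black [227 186] shade 3.08 tray [154.3601  -4.4645] 184.0
```

View pics/f.png

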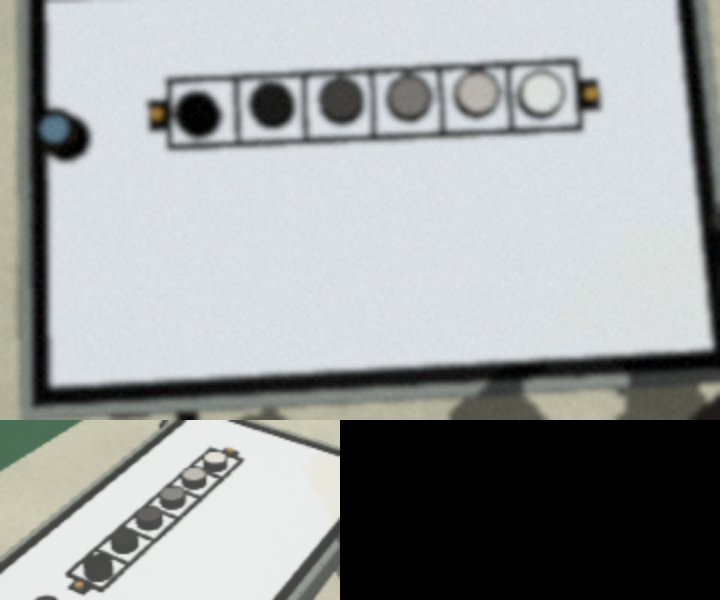

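The row steps in order from white (541,94) to black (197,114). All four filters are near the centre of their compartments and level, and the references look unmoved.

```bash
python3 -c "
from cell import *
print(hand_in())"
```

```text
the job is handed in; nothing more can be done
None
```

All four filters are in the tray in order from the white reference to the black one: pale, medium, dark, darkest. I handed the job in at about 29.5 s of the 83 s allowed. Each filter was gripped with the jaws across the tray, lowered to its compartment floor and released there.

**Final checks:**
- **Shade:** the top camera reads 148, 121, 78, 42, 17 and 3 from white to black, so the steps run the right way.
- **Position:** measured in the tray frame, the filter centres are within 2 mm of the long axis and about 1.5 mm of the compartment centres. The filters look flat in both views.
- **Rest of the scene:** the references and the loupe look unmoved and the arm stands clear. I did not measure the filters' tilt or floor height, and my last crops did not show the blower or brush, though the arm never worked near either.

**Checks that disagreed or went wrong:**
- My blob measurement of the white reference covered only part of its rim and is not reliable; I judged its position by eye.
- The black reference reads about 5 mm off its compartment centre, but it looked off-centre in the first picture too.
- One carry, with the dark filter, overshot by about 21 mm because I added the rows wrongly. I corrected it in the air before lowering.

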